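# Slide the Morse key under its guard hood until it clips home

### The job

Put the Morse key back for the visitors: slide it along the table, terminal end first, in under the steel hood until it snaps into the hidden contact clips and sits fully home against the block, with the knob left out in front. Push it by its base board, never by the knob or lever, firmly but without ramming it, without scraping the roof or leaning on the hood; leave the card standing on the hood and the things round about where they are.

Things in the scene. Friction and masses are not known exactly. Their poses are not given: they have to be found in the camera images.
- morse_key: Morse hand key, loose, 134 x 75 x 48 mm, about 0.34 kg (varies). Flat black base board that slides on the table: it spans x -63 to +67, y -38 to +38, z 0 to 9 mm from the origin, which is under the board on its centre line. +x runs from the knob end to the terminal end, +z up. Brass work on the board, 31 mm high at most; only the knob reaches 48 mm.
- key_front (a point): Middle of the base board's front edge (key frame x -63, z 4.5 mm), under the knob; axes as the key. The edge is free to push on at both corners, from 22 to 38 mm either side of this point; nothing overhangs the corners or the board's two long sides.
- key_terminals (a point): Top middle between the key's two brass terminal posts at its far end (key frame x +52, z 20 mm); axes as the key. The posts are 12 mm thick, at y +26 and -26 mm, standing on the board to 20 mm high. This end goes in first.
- morse_key_lever: The key's sprung rocking lever with the black knob (axes as the key; origin at key frame x 12, z 26 mm). The knob is a disc 37 mm across at key frame x -66 to -29, y -19 to +19, z 34 to 48 mm: it stands 3 mm out over the board's front edge. Delicate: must not be pushed or pressed.
- hood: Dark sheet-steel hood screwed to the table, 115 long, 88 wide, 41 mm high. Origin on the table under its middle; +x points from the mouth inwards. Upright cheeks leave a channel 82 mm wide from the mouth (x -55) to the closed back (x +57 mm). Before the mouth, two lead-in plates 22 mm high flare out to y +-56 mm at x -83 mm. Foot flanges reach y +-60 mm. Key and hood x axes agree when home.
- home_mid (a point): A mark on the table under the hood (hood frame x -45 mm): the middle of the 28 mm range in which the key's origin may lie when home. The contact block that stops the board is clamped out of sight inside, up to 14 mm nearer or farther along x: only feel (or the switch) tells where. The knob always stays outside.
- hood_mouth (a point): Middle of the hood's mouth on the table, below the roof's front edge; axes as the hood. Inside, two sprung clips on the hidden block snap over the terminal posts: the push rises to about 5 to 13 N in the stretch from 12 to 5 mm before home, then eases as the key snaps in, and the board stops on the solid block. The clips then hold it. Bearing down on the board adds drag.
- hood_roof: The hood's roof, the overhang: 115 x 88 x 3 mm, with a rolled front edge. Origin in the middle of its underside, 38 mm above the table (37 mm under the rolled edge), axes as the hood. 6 mm of headroom over the key's lever work.
- switch (a joint): Key-in-place switch: a sprung steel plunger (under 1 N) in the face of the contact block, low in the middle, pressed by the end of the board. 0 = free, 0.004 m = fully pressed, as it is when the key is home and clipped. It begins to move only in the last 4 mm, after the clips have snapped.
- exhibit_card: Small folded white card, 85 mm long and 30 mm high, standing loose on the hood's roof. Origin under its middle.
- headset: Black headset, 120 x 144 x 62 mm, lying to the left of the hood. Origin under its middle. Bystander.
- spares_tin: Olive hinged tin, 76 x 93 x 36 mm, to the right of the hood. Origin under its middle. Bystander.
- valve_carton: Small upright carton, 35 x 34 x 75 mm, to the left of the key's way. Origin under its middle. Bystander.
There are look-alikes about, which are no part of the job. There is more than one size of the morse_key; the job needs the larger. Of the things that look like the exhibit_card, the smaller one is meant.

How it is judged:
By the outcome, as a careful person would: the job done as asked, in the order asked, and still so for the second after the job is handed in, with the robot touching nothing.
It also fails if it takes over 54 s, if anything falls off the work surface, if the arm or the gripper's body presses on something with over 40 N, if the wrist force passes 120 N, or if a joint passes its speed limit or range.

### The arm

A 6-joint arm with a two-finger parallel gripper is mounted at the origin on a cart in front of the work surface, level with it; the furniture and walls round the work are solid. World frame = base frame: x ahead of the robot, y to its left, z up, the work surface at z = 0. Lengths are in m, angles in rad, forces in N, time in s.
With the tool pointing down it reaches from about 0.275 to 0.975 m from the base axis. Payload 8.4 kg.
Tool frame: the origin (TCP) lies on the centre line of the jaws, within the pads' length; the fingertips stand 14 mm ahead of it and the grasp point (between the pads) lies 5 mm behind it; z points along the fingers, y is the line along which they close (so a half turn about z gives the same grasp; the last joint's range is limited). The gripper opens to 92 mm and grips with 3 to 60 N. Pads are 20 mm wide; open, the fingers measure 128 mm over their backs; the gripper's body (75 mm by 189 mm) begins 69 mm behind the grasp point.
Start: joints at [-1.258, 0.353, 1.633, -0, 1.155, -0.002], TCP at [0.194, -0.594, 0.229] pointing down, gripper open.
Joint ranges: [-2.63, 2.63], [-0.92, 2.1], [0.06, 2.66], [-1.3, 4.44], [0, 2.69], [-3.02, 3.02]. Speed limits (rad/s): [2.22, 2.22, 2.79, 3.14, 3.14, 3.14].

### API

Orientations are given as a rotation vector (axis times angle).
In Python, from station import get_obs, grab_frame, sign_off gives the robot as it stands.
- The arm moves only by the tool play_rows, never from a script. Its argument "plan" is a list of rows, each a list of 3 entries, a list of its own where there are three numbers: the finger opening in m, from 0 to 0.0919, then the shift along the tool's x, y, z in m, then the turn about the tool's z in rad. In form: [[claw, [tx, ty, tz], yaw], ...]. A call has exactly 8 rows; each row shifts and turns the commanded pose from where the row before left it, along the tool's axes as they then stand; what a row does not reach is not made up. A row lasts 1/10 s, in which the tool goes at most 50 mm and 8.59 degrees, less where a joint would pass 70% of its speed; a pose out of reach is approached as far as the arm can. A call with a gripper value outside its range is refused whole. The fingers move at their own pace and stop on an object; "grip_force" is the grip in N (left out, the last holds). Time passes only in rows, so rows that do not move let the fingers close, or fill a call up. It gives the time, the measured TCP pose, the force, the opening and the grip force at its end, in the units of the state.
- get_obs(): the state, without advancing time (a new reading comes with each control period).
- grab_frame(name): name is "scene" or "top" or "wrist"; returns a dict with "color" (480x640x3 uint8, red, green, blue), "depth" (480x640 float32, m along the optical axis (not along the pixel's ray), 0 where there is no reading), "vfov" (degrees; the focal length in pixels is half the picture's height over the tangent of half this angle, whatever the lens; pixels are square), "cx", "cy" (the principal point, pixels), "R" (3x3) and "t" (3): a world point X has camera coordinates R X + t; the wrist camera has in their place "tool_from_camera" (4x4, takes a point from camera to tool coordinates, whose origin is the TCP and whose axes are the flange's). Camera axes: x right, y down, z forward; pixel columns grow to the right and rows downward; lengths in m; the calibration is good to about 2 mm. A picture is of the moment at which its call begins: read the wrist's pose just before it.
- sign_off(): hands the job in; it is judged then, once.
The state is a dict: "time_s": time; "q": joint angles; "qvel": joint speeds; "effort": joint torques, N m; "position": TCP position; "tool_rot": TCP orientation; "force": force on the tool from outside, world axes, zero at the start; "wrist_torque": the same for the moment, N m; "gripper_width": finger opening in m; "gripper_force": force on a finger pad.
Only numpy, scipy, OpenCV 4.12 (cv2) and the standard library are available. Lean on these libraries where they do the work, as an engineer would, in place of code of your own. Each camera call takes 0.05 s, during which the arm holds its last target. There are 200 camera calls.

## Working session

There is one attempt and no reset: what is moved stays moved. The work goes in short steps, Python scripts to look and compute and a tool call to move; the robot and the scene stay as the last step left them, time stands still between calls to the robot, and variables do not carry over. Pictures are saved under pics/ and viewed, at most 10 in all, crops included, and the job is handed in when it is done.

Besides the shell and the picture viewer there is one more tool, called after ">>>" in YAML: its name, and indented under it one key for each argument. play_rows: Moves the arm, as the interface text tells. Its arguments: {"type":"object","properties":{"plan":{"type":"array"},"grip_force":{"type":"number"}},"required":["plan"]}

```bash
mkdir -p pics; cat > h.py <<'E'
import numpy as np,cv2
from station import *
def save(n,f): cv2.imwrite(f'pics/{n}.png',cv2.cvtColor(f['color'],cv2.COLOR_RGB2BGR))
def cloud(f):
    fl=240/np.tan(np.radians(f['vfov'])/2); v,u=np.mgrid[:480,:640]; d=f['depth']
    P=np.stack([(u-f['cx'])/fl*d,(v-f['cy'])/fl*d,d],-1)
    return (P-f['t'])@f['R']
def ray(f,u,v,z):
    fl=240/np.tan(np.radians(f['vfov'])/2)
    r=f['R'].T@np.array([(u-f['cx'])/fl,(v-f['cy'])/fl,1]); c=-f['R'].T@f['t']
    return c+r*(z-c[2])/r[2]
E
python3 - <<'E'
from h import *
for n in('top','scene'):
    f=grab_frame(n); save(n,f); np.save(n+'.npy',f,allow_pickle=True)
    print(n,f['vfov'],f['cx'],f['cy'],(-f['R'].T@f['t']).round(3))
print(get_obs())
E
```

```text
top 46.09657956377502 320.64078458628325 241.85528256560167 [0.406 0.192 1.078]
scene 45.94909539241526 321.2684458078915 240.52065443085755 [0.141 0.815 0.822]
{'time_s': 0.1, 'q': array([-1.25842631e+00,  3.53621110e-01,  1.63405464e+00, -2.75700900e-05,
        1.15519203e+00, -2.42092756e-03]), 'qvel': array([ 0.00028781, -0.00157503, -0.00194486, -0.00109172, -0.00049795,
       -0.00018723]), 'effort': array([ 1.08071064e-03, -5.94908667e+01, -3.34932625e+01,  6.99627609e-02,
        1.85378554e-02, -2.63346465e-05]), 'position': array([ 0.19335887, -0.59388785,  0.22791457]), 'tool_rot': array([-3.10151586e+00, -4.92253781e-01,  3.48163982e-04]), 'force': array([-0.23400391,  0.6070844 ,  0.46427681]), 'wrist_torque': array([0.00054537, 0.01027802, 0.0130725 ]), 'gripper_force': 0.0, 'gripper_width': 0.09210653842967417}
```

View pics/top.png

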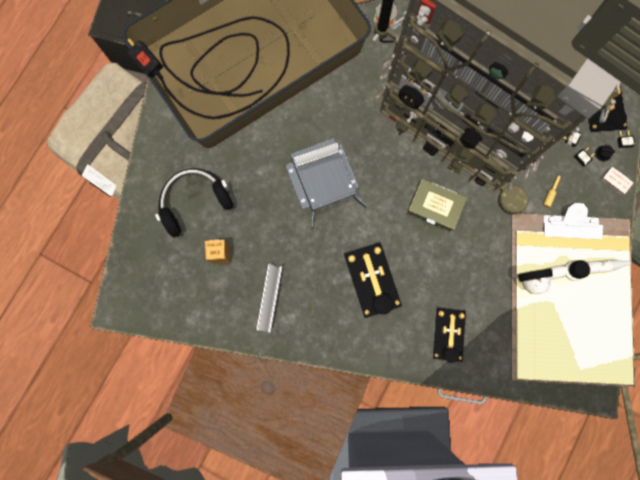

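View pics/scene.png

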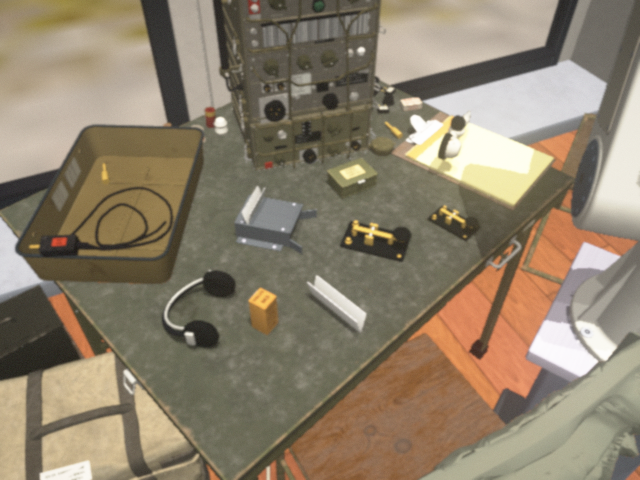

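Candidates: Morse keys at top (372,280), large, and (450,335), small. Cards at (317,153), small on the hood, and (270,298), long on the table. I choose the large key at (372,280). The hood is at (323,178) with its mouth facing down in the image. Close crop next, to check this.

```bash
python3 - <<'E'
from h import *
f=np.load('top.npy',allow_pickle=True).item()
c=f['color'][130:330,270:420]; cv2.imwrite('pics/crop.png',cv2.cvtColor(cv2.resize(c,None,fx=3,fy=3,interpolation=cv2.INTER_CUBIC),cv2.COLOR_RGB2BGR))
P=cloud(f); print('table z',np.median(P[260:330,180:250,2]), 'up img',ray(f,320,100,0),ray(f,320,300,0))
def rect(m,z,name):
    n,l,s,_=cv2.connectedComponentsWithStats(m.astype(np.uint8)); k=1+np.argmax(s[1:,4]); 
    v,u=np.nonzero(l==k); X=np.array([ray(f,a,b,z)[:2] for a,b in zip(u,v)],np.float32)
    r=cv2.minAreaRect(X*1000); print(name,s[k],np.round(r[0],1),np.round(r[1],1),r[2]); print(cv2.boxPoints(r).round(1).tolist())
M=np.zeros((480,640),bool); 
k=M.copy(); k[235:325,335:410]=1; 
g=f['color'].max(-1); hsv=cv2.cvtColor(f['color'],cv2.COLOR_RGB2HSV)
rect(k&((g<45)|((hsv[...,1]>120)&(g>90))),.009,'key')
k=M.copy(); k[300:370,425:475]=1; rect(k&((g<45)|((hsv[...,1]>120)&(g>90))),.009,'small')
k=M.copy(); k[130:225,280:370]=1; rect(k&(P[...,2]>.034),.041,'roof')
rect(k&(P[...,2]>.034)&(P[...,2]<.048),.041,'roof2')
rect(k&(P[...,2]>.055),.07,'card')
print(g[190,320],g[270,350],g[230,300])
E
```

```text
table z 0.00029247831314467695 up img [0.86237128 0.17972495 0.        ] [0.4617537  0.19053249 0.        ]
key [ 345  243   56   73 2099] [495.6  89.7] [130.5  72. ] 15.667823791503906
[[423.1000061035156, 106.69999694824219], [442.5, 37.400001525878906], [568.0999755859375, 72.5999984741211], [548.7000122070312, 142.0]]
small [ 434  308   31   54 1148] [389.8 -48.8] [52.8 96. ] 82.75433349609375
[[338.8999938964844, -69.0], [434.1000061035156, -81.0999984741211], [440.79998779296875, -28.700000762939453], [345.6000061035156, -16.600000381469727]]
roof [ 291  138   65   72 2803] [699.8 177.8] [117.4  91.3] 19.782569885253906
[[629.0999755859375, 200.89999389648438], [660.0, 114.9000015258789], [770.5, 154.6999969482422], [739.5999755859375, 240.60000610351562]]
roof2 [ 291  138   65   72 2340] [699.4 179.1] [117.3  88.4] 19.91625213623047
[[629.2000122070312, 200.6999969482422], [659.2999877929688, 117.5999984741211], [769.5, 157.5], [739.4000244140625, 240.6999969482422]]
card [294 143  44  20 253] [731.4 190.9] [13.3 85.5] 17.532594680786133
[[712.2000122070312, 229.60000610351562], [737.9000244140625, 148.10000610351562], [750.5999755859375, 152.10000610351562], [724.9000244140625, 233.60000610351562]]
146 36 114
```

View pics/crop.png

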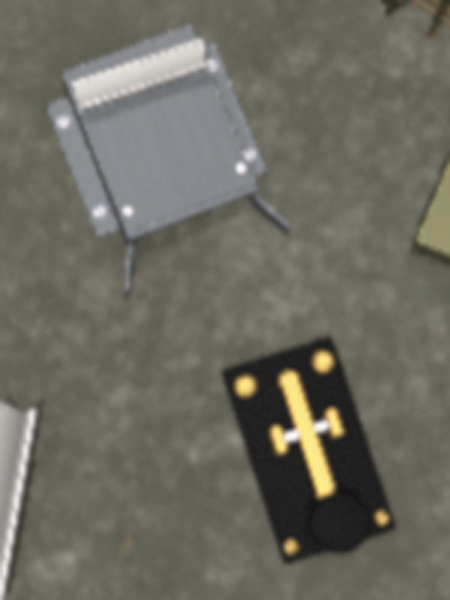

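The crop shows the larger key. Its board corners are at crop (225,370), (330,340), (393,527) and (287,560), with the knob at (338,518) toward the robot. The card stands at the rear of the roof, and the mouth and flared plates face the key. The plan is to grip the board's sides, align it and start it into the channel, then release and push on the two front corners with both fingers.

>>> play_rows:
  plan:
    - [0.0919,[0.029,-0.0345,0],0]
    - [0.0919,[0.029,-0.0345,0],0]
    - [0.0919,[0.029,-0.0345,0],0]
    - [0.0919,[0.029,-0.0345,0],0]
    - [0.0919,[0.029,-0.0345,0],0]
    - [0.0919,[0.029,-0.0345,0],0]
    - [0.0919,[0.029,-0.0345,0],0]
    - [0.0919,[0.029,-0.0345,0],0]

```text
time_s: 0.9
position: [0.3288, -0.2583, 0.2285]
tool_rot: [-3.103, -0.492, -0.0]
force: [0.7, 0.3, 0.0]
gripper_width: 0.0919
gripper_force: 0.0
```

>>> play_rows:
  plan:
    - [0.0919,[0.029,-0.0345,0],0]
    - [0.0919,[0.029,-0.0345,0],0]
    - [0.0919,[0.029,-0.0345,0],0]
    - [0.0919,[0.029,-0.0345,0],0]
    - [0.0919,[0.029,-0.0345,0],0]
    - [0.0919,[0.029,-0.0345,0],0]
    - [0.0919,[0.029,-0.0345,0],0]
    - [0.0919,[0.029,-0.0345,0],0]

```text
time_s: 1.7
position: [0.464, 0.0762, 0.2285]
tool_rot: [3.103, 0.493, -0.0]
force: [1.0, -1.1, 0.4]
gripper_width: 0.0916
gripper_force: 0.0
```

```bash
cat >> h.py <<'E'
from scipy.spatial.transform import Rotation as Ro
def wrist():
    o=get_obs(); f=grab_frame('wrist'); W=np.eye(4); W[:3,:3]=Ro.from_rotvec(o['tool_rot']).as_matrix(); W[:3,3]=o['position']
    C=W@f['tool_from_camera']; f['R']=C[:3,:3].T; f['t']=-C[:3,:3].T@C[:3,3]; return o,f
def tool(o,d):
    return Ro.from_rotvec(o['tool_rot']).as_matrix().T@np.array(d)
def head(o): 
    x=Ro.from_rotvec(o['tool_rot']).as_matrix()[:,0]; return np.degrees(np.arctan2(x[1],x[0]))
E
python3 - <<'E'
from h import *
o,f=wrist(); save('w1',f); np.save('w1.npy',f,allow_pickle=True)
print(o['position'],head(o),o['time_s'],o['force'],f['vfov'],f['tool_from_camera'].round(3))
E
```

```text
[0.46397265 0.0762305  0.22851149] 18.059809849405855 1.7 [ 0.96209598 -1.08922272  0.35785136] 70.42255580198876 [[ 0.001 -0.962 -0.272  0.076]
 [ 1.     0.001 -0.    -0.   ]
 [ 0.    -0.272  0.962 -0.158]
 [ 0.     0.     0.     1.   ]]
```

View pics/w1.png

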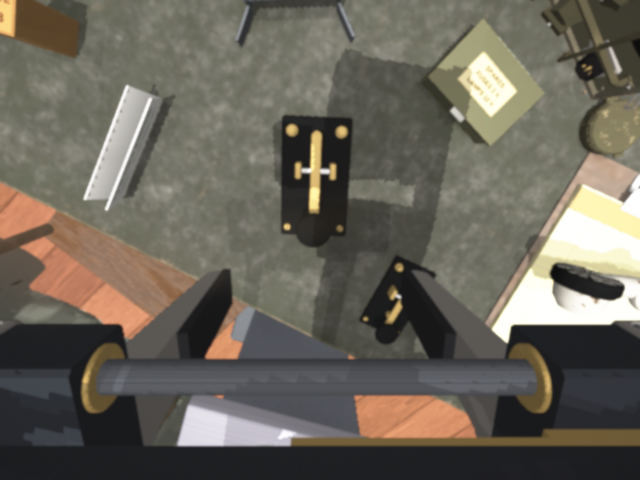

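The wrist view shows the big key's board at corners (282,116), (352,118), (345,236) and (281,235). The lead-in plates are at (240,40) and (352,38).

```bash
python3 - <<'E'
from h import *
f=np.load('w1.npy',allow_pickle=True).item(); o=get_obs()
g=f['color'].max(-1); print(g[140,300],g[140,370],g[200,340])
m=np.zeros((480,640),np.uint8); m[100:255,270:365]=g[100:255,270:365]<36
n,l,s,_=cv2.connectedComponentsWithStats(m); k=1+np.argmax(s[1:,4]); print(s[k]); m=l==k
def fit(pts):
    X=np.array([ray(f,a,b,.009)[:2] for a,b in pts],np.float32)*1000; vx,vy,x,y=cv2.fitLine(X,cv2.DIST_HUBER,0,.01,.01).ravel(); return X,np.degrees(np.arctan2(vy,vx)),(x,y)
L=[(np.nonzero(m[v])[0][0]-.5,v) for v in range(125,230)]; R=[(np.nonzero(m[v])[0][-1]+.5,v) for v in range(125,230)]
T=[(u,np.nonzero(m[:,u])[0][0]-.5) for u in range(288,346)]
for n,p in zip('LRT',(L,R,T)): print(n,fit(p)[1:])
F=[(u,np.nonzero(m[:,u])[0][-1]+.5) for u in list(range(284,293))+list(range(336,344))]; print('F',fit(F)[1:])
E
```

```text
29 82 33
[ 314  118   37  128 2332]Traceback (most recent call last):
  File "<stdin>", line 9, in <module>
IndexError: index 0 is out of bounds for axis 0 with size 0
```

```bash
python3 - <<'E'
from h import *
f=np.load('w1.npy',allow_pickle=True).item(); o=get_obs()
g=f['color'].max(-1); print(g[150,274:292],g[150,340:362],g[215,274:290],g[215,336:356])
m=np.zeros((480,640),np.uint8); m[100:255,270:365]=g[100:255,270:365]<44
m=cv2.morphologyEx(m,cv2.MORPH_CLOSE,np.ones((5,5)))
n,l,s,_=cv2.connectedComponentsWithStats(m); k=1+np.argmax(s[1:,4]); print(s[k]); m=l==k
def fit(pts):
    X=np.array([ray(f,a,b,.009)[:2] for a,b in pts],np.float32)*1000; vx,vy,x,y=cv2.fitLine(X,cv2.DIST_HUBER,0,.01,.01).ravel(); return X,np.degrees(np.arctan2(vy,vx)),(x,y)
L=[(np.nonzero(m[v])[0][0]-.5,v) for v in range(125,230)]; R=[(np.nonzero(m[v])[0][-1]+.5,v) for v in range(125,230)]
T=[(u,np.nonzero(m[:,u])[0][0]-.5) for u in range(288,346)]
for n,p in zip('LRT',(L,R,T)): print(n,fit(p)[1:])
F=[(u,np.nonzero(m[:,u])[0][-1]+.5) for u in list(range(284,293))+list(range(336,344))]; print('F',fit(F)[1:])
E
```

```text
[103  93  91  89  86  83  73  58  38  29  29  30  29  29  28  30  29  30] [27 28 27 27 26 28 27 28 27 32 47 63 74 77 77 78 79 80 81 82 83 82] [102 102 102 103 103 100  86  65  49  45  46  45  46  46  46  46] [35 35 35 34 34 35 35 34 35 36 45 54 61 63 64 64 63 63 63 63]
[ 282  117   70  129 5306]
L (np.float32(17.38375), (np.float32(492.5825), np.float32(125.09675)))
R (np.float32(16.007982), (np.float32(508.03427), np.float32(54.05113)))
T (np.float32(-73.25011), (np.float32(557.4549), np.float32(105.95572)))
F (np.float32(82.72615), (np.float32(447.13666), np.float32(74.30817)))
```

>>> play_rows:
  plan:
    - [0.0919,[-0.005,-0.003,0.03],0.026]
    - [0.0919,[0,0,0.04],0]
    - [0.0919,[0,0,0.04],0]
    - [0.0919,[0,0,0.04],0]
    - [0.0919,[0,0,0.03],0]
    - [0.0919,[0,0,0.015],0]
    - [0.0919,[0,0,0.01],0]
    - [0.0919,[0,0,0.004],0]

```text
time_s: 2.55
position: [0.4577, 0.0754, 0.0188]
tool_rot: [3.109, 0.452, -0.002]
force: [0.7, 0.2, -0.0]
gripper_width: 0.0922
gripper_force: 0.0
```

>>> play_rows:
  plan:
    - [0.085,[0,0,0.0025],0]
    - [0.08,[0,0,0],0]
    - [0.076,[0,0,0],0]
    - [0.073,[0,0,0],0]
    - [0.07,[0,0,0],0]
    - [0.07,[0,0,0],0]
    - [0.07,[0,0,0],0]
    - [0.07,[0,0,0],0]
  grip_force: 12

```text
time_s: 3.35
position: [0.4584, 0.0757, 0.0177]
tool_rot: [-3.109, -0.452, -0.001]
force: [-1.9, 0.4, 7.2]
gripper_width: 0.0748
gripper_force: 12.0
```

```bash
python3 - <<'E'
from h import *
o,f=wrist(); save('w2',f); np.save('w2.npy',f,allow_pickle=True)
print(o['position'],head(o),o['force'],o['gripper_width'],o['gripper_force'])
E
```

```text
[0.45842927 0.07568848 0.01767948] 16.54904446781033 [-1.9145452   0.35431141  7.2438936 ] 0.0747982052048582 11.999889314174652
```

View pics/w2.png

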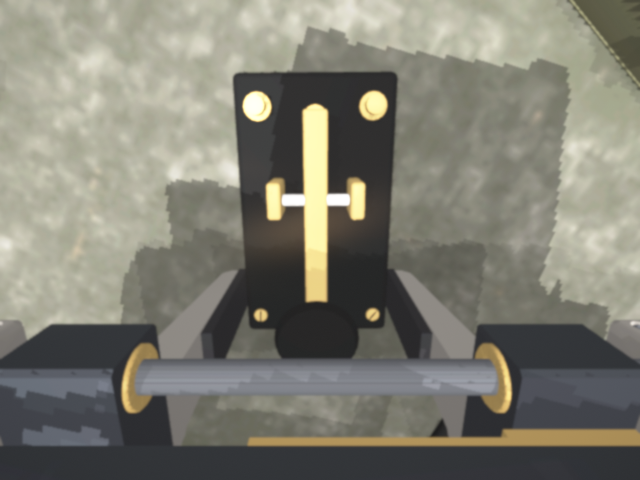

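>>> play_rows:
  plan:
    - [0.07,[0,0,-0.0015],0]
    - [0.07,[0,-0.003,0],-0.008]
    - [0.07,[0,-0.004,0],-0.01]
    - [0.07,[0,-0.004,0],-0.01]
    - [0.07,[0,-0.004,0],-0.01]
    - [0.07,[0,-0.004,0],-0.005]
    - [0.07,[0,0,0],0]
    - [0.07,[0,0,0],0]
  grip_force: 15

```text
time_s: 4.2
position: [0.4522, 0.0938, 0.0185]
tool_rot: [3.098, 0.519, -0.0]
force: [-0.2, 0.5, -2.7]
gripper_width: 0.0744
gripper_force: 15.0
```

>>> play_rows:
  plan:
    - [0.07,[0.003,0,0],0]
    - [0.07,[0.006,0,0],0]
    - [0.07,[0.008,0,0],0]
    - [0.07,[0.008,0,0],0]
    - [0.07,[0.006,0,0],0]
    - [0.07,[0.003,0,0],0]
    - [0.07,[0,0,0],0]
    - [0.07,[0,0,0],0]

```text
time_s: 5.0
position: [0.4844, 0.1047, 0.0185]
tool_rot: [3.098, 0.519, -0.0]
force: [0.2, 0.0, -1.8]
gripper_width: 0.0741
gripper_force: 15.0
```

```bash
python3 - <<'E'
from h import *
o,f=wrist(); save('w3',f); np.save('w3.npy',f,allow_pickle=True); np.save('o3.npy',o,allow_pickle=True)
print(o['position'],head(o),o['force'],o['gripper_width'],o['gripper_force'])
t=grab_frame('top'); np.save('top3.npy',t,allow_pickle=True)
E
```

```text
[0.48443027 0.10471543 0.01851549] 19.00953927554875 [ 0.16643746  0.02510065 -1.7655893 ] 0.07411343278219272 14.99550461769104
```

View pics/w3.png

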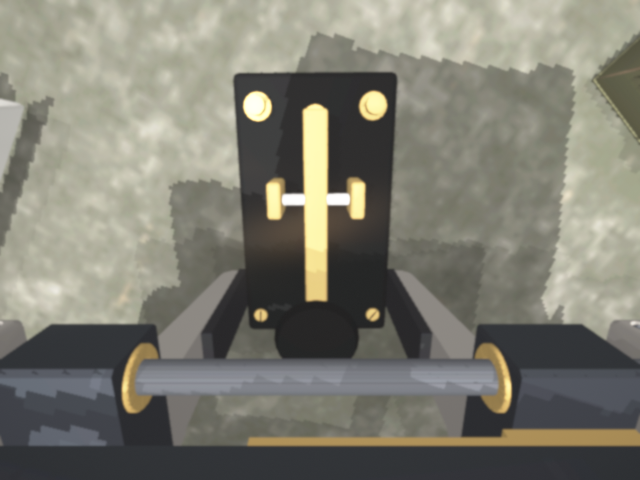

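The key is held square in the fingers, with its far edge at row 72 (columns 235 to 397). The hood is not in view yet. I'll move 30 mm further and measure again.

>>> play_rows:
  plan:
    - [0.07,[0.003,0,0],0]
    - [0.07,[0.006,0,0],0]
    - [0.07,[0.006,0,0],0]
    - [0.07,[0.006,0,0],0]
    - [0.07,[0.006,0,0],0]
    - [0.07,[0.003,0,0],0]
    - [0.07,[0,0,0],0]
    - [0.07,[0,0,0],0]

```text
time_s: 5.9
position: [0.5129, 0.1145, 0.0186]
tool_rot: [-3.098, -0.519, -0.0]
force: [0.2, 0.4, -2.5]
gripper_width: 0.0744
gripper_force: 15.0
```

```bash
python3 - <<'E'
from h import *
f=np.load('w3.npy',allow_pickle=True).item(); o=np.load('o3.npy',allow_pickle=True).item()
W=Ro.from_rotvec(o['tool_rot']).as_matrix()
for u,v in((235,72),(315,72),(397,72),(252,327),(382,327)): print('key in tool',(W.T@(ray(f,u,v,.009)-o['position'])).round(4))
t=np.load('top3.npy',allow_pickle=True).item(); T=np.load('top.npy',allow_pickle=True).item()
# roof outline from colour/depth edges in first top image
P=cloud(T); m=np.zeros((480,640),np.uint8); m[130:225,280:370]=((P[...,2]>.034))[130:225,280:370]
n,l,s,_=cv2.connectedComponentsWithStats(m); m=l==1+np.argmax(s[1:,4])
def fit(pts,z,nm):
    X=np.array([ray(T,a,b,z)[:2] for a,b in pts],np.float32)*1000; vx,vy,x,y=cv2.fitLine(X,cv2.DIST_HUBER,0,.01,.01).ravel()
    a=np.degrees(np.arctan2(vy,vx)); print(nm,a,x,y)
L=[(np.nonzero(m[v])[0][0]-.5,v) for v in range(160,204)]
R=[(np.nonzero(m[v])[0][-1]+.5,v) for v in range(155,192)]
F=[(u,np.nonzero(m[:,u])[0][-1]+.5) for u in range(311,352)]
fit(L,.041,'L');fit(R,.041,'R');fit(F,.041,'F')
o,f=wrist(); save('w4',f); np.save('w4.npy',f,allow_pickle=True); np.save('o4.npy',o,allow_pickle=True); print(o['position'],head(o),o['force'])
E
```

```text
key in tool [ 0.1048 -0.0368  0.0095]
key in tool [ 0.1049 -0.0009  0.0095]
key in tool [0.1049 0.036  0.0095]
key in tool [-0.0241 -0.0357  0.0095]
key in tool [-0.0241  0.0361  0.0095]
L 19.907148 683.7907 220.33823
R 19.965277 693.43634 129.90997
F -70.19505 642.54004 163.76869
[0.51294227 0.11452684 0.01857252] 19.010433992448334 [ 0.19992119  0.44721751 -2.51439614]
```

View pics/w4.png

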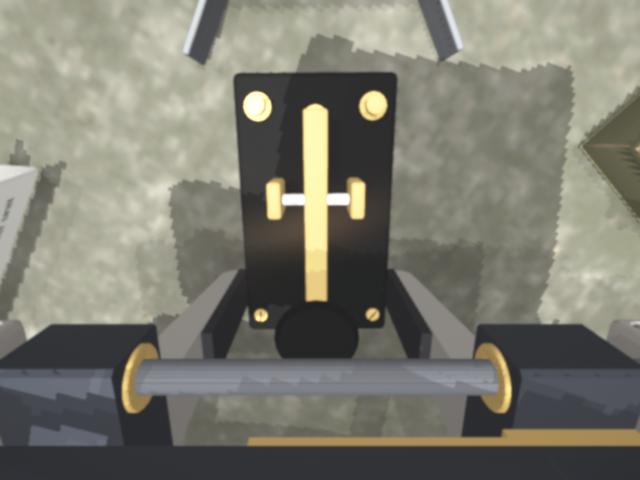

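The lead-in tips are at (185,53) and (462,48), around the key, whose middle is at column 316. I'll turn to the hood heading of 19.9 deg, shift right a little, advance, and check again.

>>> play_rows:
  plan:
    - [0.07,[0,0.001,0],-0.005]
    - [0.07,[0,0.0015,0],-0.0055]
    - [0.07,[0,0.001,0],-0.005]
    - [0.07,[0.004,0,0],0]
    - [0.07,[0.006,0,0],0]
    - [0.07,[0.006,0,0],0]
    - [0.07,[0.004,0,0],0]
    - [0.07,[0,0,0],0]

```text
time_s: 6.75
position: [0.5339, 0.1184, 0.0187]
tool_rot: [-3.094, -0.543, -0.002]
force: [0.1, 0.4, -2.7]
gripper_width: 0.0749
gripper_force: 15.0
```

```bash
python3 - <<'E'
from h import *
o,f=wrist(); save('w5',f); np.save('w5.npy',f,allow_pickle=True); np.save('o5.npy',o,allow_pickle=True); print(o['position'],head(o),o['force'])
c=f['color'][0:130,150:490]; cv2.imwrite('pics/w5c.png',cv2.cvtColor(cv2.resize(c,None,fx=2.3,fy=2.3,interpolation=cv2.INTER_CUBIC),cv2.COLOR_RGB2BGR))
E
```

```text
[0.53388046 0.11836975 0.01865166] 19.90527357909663 [ 0.14577156  0.44341617 -2.67604418]
```

View pics/w5c.png

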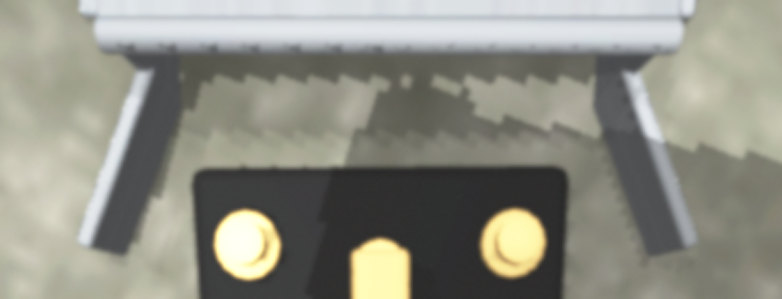

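The crop shows the roof edge at columns 95 to 685, tips at 78 to 695 and the board at 194 to 567. So the key is parallel to the hood and about 1.4 mm left of centre. I'll correct that and go in.

>>> play_rows:
  plan:
    - [0.07,[0,0.0014,0.0003],0]
    - [0.07,[0.003,0,0],0]
    - [0.07,[0.005,0,0],0]
    - [0.07,[0.005,0,0],0]
    - [0.07,[0.005,0,0],0]
    - [0.07,[0.005,0,0],0]
    - [0.07,[0.004,0,0],0]
    - [0.07,[0.003,0,0],0]

```text
time_s: 7.6
position: [0.5619, 0.1271, 0.0183]
tool_rot: [-3.094, -0.543, -0.0]
force: [-1.3, 0.5, -1.9]
gripper_width: 0.0747
gripper_force: 15.0
```

>>> play_rows:
  plan:
    - [0.07,[0.003,0,0],0]
    - [0.07,[0.005,0,0],0]
    - [0.07,[0.005,0,0],0]
    - [0.07,[0.005,0,0],0]
    - [0.07,[0.005,0,0],0]
    - [0.07,[0.004,0,0],0]
    - [0.07,[0.002,0,0],0]
    - [0.07,[0,0,0],0]

```text
time_s: 8.4
position: [0.5893, 0.1369, 0.0183]
tool_rot: [-3.094, -0.543, -0.001]
force: [0.7, -0.2, -2.7]
gripper_width: 0.0745
gripper_force: 15.0
```

```bash
python3 - <<'E'
from h import *
o,f=wrist(); save('w6',f); np.save('w6.npy',f,allow_pickle=True); print(o['position'],head(o),o['force'],o['wrist_torque'],o['gripper_width'])
E
```

```text
[0.58925648 0.13693825 0.01833412] 19.902556101831404 [ 0.74974727 -0.2253483  -2.67008749] [ 0.04661722 -0.00938175 -0.04183818] 0.07445569388316
```

View pics/w6.png

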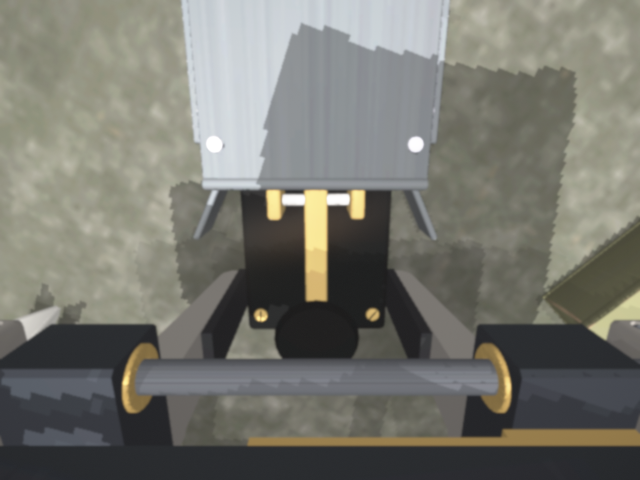

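The key is inside the mouth and centred: roof at columns 204 to 428, board at 245 to 390, both with their middle near 316. There is no contact force. Next I release, slide the fingers back past the front edge, and narrow them to the corners.

>>> play_rows:
  plan:
    - [0.076,[0,0,0.0004],0]
    - [0.08,[0,0,0],0]
    - [0.086,[0,0,0],0]
    - [0.0915,[0,0,0],0]
    - [0.0915,[0,0,-0.0006],0]
    - [0.0915,[0,0,0],0]
    - [0.0915,[-0.003,0,0],0]
    - [0.0915,[-0.005,0,0],0]

```text
time_s: 9.25
position: [0.5811, 0.134, 0.0185]
tool_rot: [-3.094, -0.543, -0.0]
force: [-0.4, 0.1, -0.7]
gripper_width: 0.0915
gripper_force: 0.0
```

>>> play_rows:
  plan:
    - [0.0915,[-0.006,0,0],0]
    - [0.0915,[-0.008,0,0],0]
    - [0.0915,[-0.008,0,0],0]
    - [0.0915,[-0.008,0,0],0]
    - [0.0915,[-0.006,0,0],0]
    - [0.0915,[-0.004,0,0],0]
    - [0.0915,[0,0,0],0]
    - [0.0915,[0,0,-0.001],0]

```text
time_s: 10.05
position: [0.5438, 0.1205, 0.0196]
tool_rot: [-3.094, -0.543, -0.0]
force: [0.6, -0.0, 0.3]
gripper_width: 0.0917
gripper_force: 0.0
```

>>> play_rows:
  plan:
    - [0.08,[0,0,0],0]
    - [0.07,[0,0,0],0]
    - [0.06,[0,0,0],0]
    - [0.052,[0,0,0],0]
    - [0.052,[0,0,0],0]
    - [0.052,[0,0,0],0]
    - [0.052,[0,0,0],0]
    - [0.052,[0,0,0],0]

```text
time_s: 10.85
position: [0.5436, 0.1205, 0.0195]
tool_rot: [-3.094, -0.543, 0.0]
force: [0.1, -0.2, -0.2]
gripper_width: 0.0521
gripper_force: 0.0
```

```bash
python3 - <<'E'
from h import *
o,f=wrist(); save('w7',f); print(o['position'],head(o),o['force'],o['wrist_torque'],o['gripper_width'])
E
```

```text
[0.5436225  0.12045429 0.01946396] 19.897406572146025 [ 0.08528705 -0.18535248 -0.17187661] [-0.00819315  0.00529827 -0.04135287] 0.052091164987579826
```

View pics/w7.png

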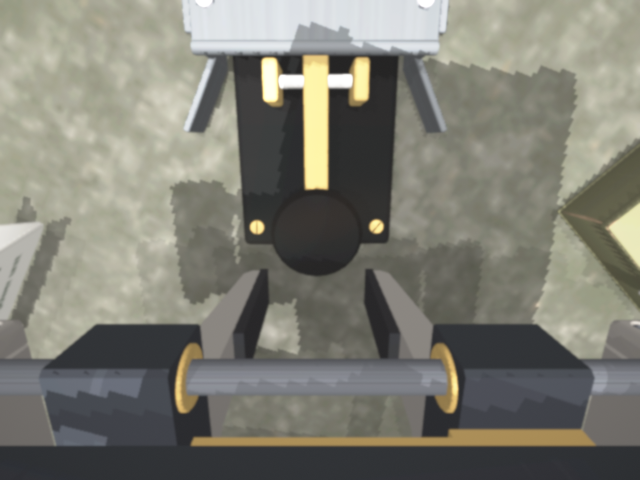

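The fingers stand behind the board's front edge (row 241) at the corners, either side of the knob (315,232). I'll push gently, watching the force.

>>> play_rows:
  plan:
    - [0.052,[0.003,0,0.001],0]
    - [0.052,[0.004,0,0],0]
    - [0.052,[0.003,0,0],0]
    - [0.052,[0.0015,0,0],0]
    - [0.052,[0.0015,0,0],0]
    - [0.052,[0.0015,0,0],0]
    - [0.052,[0.0015,0,0],0]
    - [0.052,[0.0015,0,0],0]

```text
time_s: 11.7
position: [0.5595, 0.1262, 0.0183]
tool_rot: [3.094, 0.543, -0.002]
force: [-2.6, -1.5, 1.7]
gripper_width: 0.0522
gripper_force: 1.3
```

>>> play_rows:
  plan:
    - [0.052,[0.0015,0,0],0]
    - [0.052,[0.0015,0,0],0]
    - [0.052,[0.0015,0,0],0]
    - [0.052,[0.0015,0,0],0]
    - [0.052,[0.0015,0,0],0]
    - [0.052,[0.0015,0,0],0]
    - [0.052,[0.0015,0,0],0]
    - [0.052,[0.0015,0,0],0]

```text
time_s: 12.5
position: [0.5704, 0.1302, 0.0183]
tool_rot: [3.094, 0.543, -0.004]
force: [-6.1, -2.3, 2.5]
gripper_width: 0.0521
gripper_force: 2.8
```

>>> play_rows:
  plan:
    - [0.052,[0.001,0,0],0]
    - [0.052,[0.001,0,0],0]
    - [0.052,[0.001,0,0],0]
    - [0.052,[0.001,0,0],0]
    - [0.052,[0.001,0,0],0]
    - [0.052,[0.001,0,0],0]
    - [0.052,[0,0,0],0]
    - [0.052,[0,0,0],0]

```text
time_s: 13.3
position: [0.5768, 0.1324, 0.0185]
tool_rot: [3.094, 0.543, -0.001]
force: [-3.1, -1.9, 1.6]
gripper_width: 0.052
gripper_force: 1.7
```

>>> play_rows:
  plan:
    - [0.052,[0.001,0,0],0]
    - [0.052,[0.001,0,0],0]
    - [0.052,[0.001,0,0],0]
    - [0.052,[0.001,0,0],0]
    - [0.052,[0,0,0],0]
    - [0.052,[0,0,0],0]
    - [0.052,[0,0,0],0]
    - [0.052,[0,0,0],0]

```text
time_s: 14.1
position: [0.5771, 0.1327, 0.0181]
tool_rot: [3.094, 0.543, -0.012]
force: [-13.5, -5.9, 10.4]
gripper_width: 0.0524
gripper_force: 7.3
```

>>> play_rows:
  plan:
    - [0.052,[0.001,0,0],0]
    - [0.052,[0.001,0,0],0]
    - [0.052,[0.001,0,0],0]
    - [0.052,[0.001,0,0],0]
    - [0.052,[0,0,0],0]
    - [0.052,[0,0,0],0]
    - [0.052,[0,0,0],0]
    - [0.052,[0,0,0],0]

```text
time_s: 14.9
position: [0.5775, 0.1329, 0.0177]
tool_rot: [3.093, 0.543, -0.022]
force: [-23.5, -9.8, 20.3]
gripper_width: 0.0522
gripper_force: 12.6
```

The push rose to about 6.5 N, eased, and then met a hard stop with no motion at 25 N. That fits the clips snapping and then the block. I'll back off and check.

>>> play_rows:
  plan:
    - [0.052,[-0.004,0,-0.001],0]
    - [0.052,[-0.004,0,0],0]
    - [0.052,[-0.004,0,0],0]
    - [0.052,[-0.006,0,0],0]
    - [0.052,[-0.008,0,0],0]
    - [0.052,[-0.008,0,0],0]
    - [0.052,[-0.006,0,0],0]
    - [0.052,[0,0,0],0]

```text
time_s: 15.7
position: [0.5459, 0.1213, 0.0194]
tool_rot: [3.094, 0.543, -0.001]
force: [0.6, -1.0, -0.7]
gripper_width: 0.052
gripper_force: 0.0
```

```bash
python3 - <<'E'
from h import *
o,f=wrist(); np.save('w8.npy',f,allow_pickle=True); save('w8',f); print(o['position'],head(o),o['force'],o['wrist_torque'],o['gripper_width'])
c=f['color'][0:300,150:490]; cv2.imwrite('pics/w8c.png',cv2.cvtColor(cv2.resize(c,None,fx=2,fy=2,interpolation=cv2.INTER_CUBIC),cv2.COLOR_RGB2BGR))
E
```

```text
[0.54588744 0.12128567 0.01944854] 19.8933595899989 [ 0.56587068 -0.98652829 -0.68924125] [ 0.00108767 -0.05919024 -0.02103443] 0.05201032169714318
```

View pics/w8c.png

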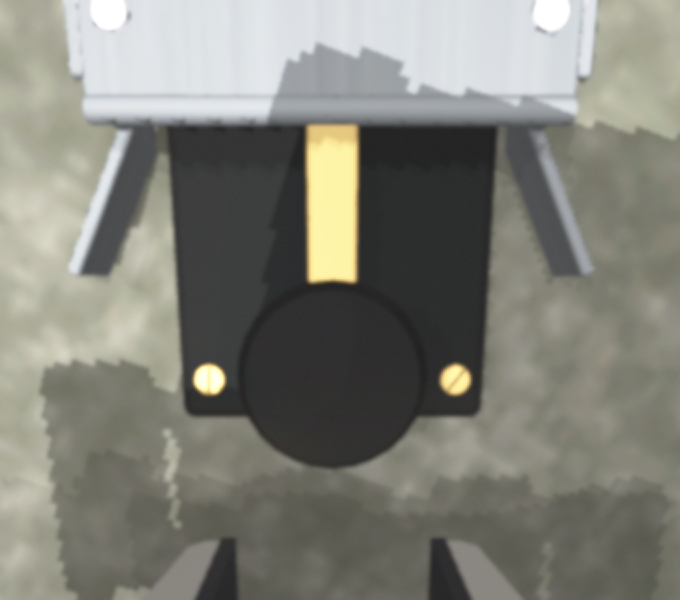

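The key sits straight and centred, front edge at crop row 413, with the knob clear outside. The upward force suggests the fingertips bore on the table during the push, so I'll push again slightly higher to confirm the stop is the block.

>>> play_rows:
  plan:
    - [0.052,[0.004,0,-0.0015],0]
    - [0.052,[0.008,0,0],0]
    - [0.052,[0.008,0,0],0]
    - [0.052,[0.006,0,0],0]
    - [0.052,[0.003,0,0],0]
    - [0.052,[0.001,0,0],0]
    - [0.052,[0.001,0,0],0]
    - [0.052,[0,0,0],0]

```text
time_s: 16.55
position: [0.576, 0.1321, 0.0209]
tool_rot: [3.094, 0.543, -0.0]
force: [0.1, 0.3, -0.1]
gripper_width: 0.0518
gripper_force: 0.0
```

>>> play_rows:
  plan:
    - [0.052,[0.001,0,0],0]
    - [0.052,[0.001,0,0],0]
    - [0.052,[0.001,0,0],0]
    - [0.052,[0.001,0,0],0]
    - [0.052,[0,0,0],0]
    - [0.052,[0,0,0],0]
    - [0.052,[0,0,0],0]
    - [0.052,[0,0,0],0]

```text
time_s: 17.35
position: [0.5772, 0.1327, 0.0206]
tool_rot: [3.094, 0.543, -0.008]
force: [-7.5, -2.9, 6.9]
gripper_width: 0.0518
gripper_force: 4.4
```

```bash
python3 - <<'E'
from h import *
for n in('w6','w8'):
    f=np.load(n+'.npy',allow_pickle=True).item(); d=np.array([.9403,.3404]); g=f['color'].max(-1)
    for u in (252,256,376,380): print(n,u,[int(x) for x in g[196:216:2,u]] if n=='w8' else '')
f=np.load('w8.npy',allow_pickle=True).item()
print('front along',ray(f,315,206.5,.009)[:2]@d*1e3,'roof edge',ray(f,315,55,.039)[:2]@d*1e3)
E
```

```text
w6 252 
w6 256 
w6 376 
w6 380 
w8 252 [201, 63, 49, 49, 48, 48, 98, 137, 140, 143]
w8 256 [236, 68, 49, 49, 47, 48, 98, 136, 137, 136]
w8 376 [224, 74, 49, 49, 48, 49, 112, 158, 157, 151]
w8 380 [185, 60, 49, 49, 49, 50, 105, 148, 150, 151]
front along 597.8783007923207 roof edge 660.0912873015914
```

Same stop position: origin at about hood x -56.5, inside the home range. One more firm push with the downward bearing relieved, to be sure nothing moves.

>>> play_rows:
  plan:
    - [0.052,[0.001,0,-0.001],0]
    - [0.052,[0.0015,0,-0.001],0]
    - [0.052,[0.0015,0,-0.0005],0]
    - [0.052,[0.0015,0,-0.0005],0]
    - [0.052,[0.001,0,0],0]
    - [0.052,[0,0,0],0]
    - [0.052,[0,0,0],0]
    - [0.052,[0,0,0],0]

```text
time_s: 18.15
position: [0.5779, 0.1332, 0.0211]
tool_rot: [3.093, 0.543, -0.026]
force: [-16.7, -8.7, -1.0]
gripper_width: 0.0519
gripper_force: 9.2
```

No real movement at 19 N with no downward load, so the board is against the block. I'll retreat and check from above.

>>> play_rows:
  plan:
    - [0.052,[-0.003,0,0.001],0]
    - [0.052,[-0.004,0,0],0]
    - [0.052,[-0.006,0,0],0]
    - [0.052,[-0.01,0,0],0]
    - [0.052,[-0.012,0,0],0]
    - [0.052,[-0.015,0,0],0]
    - [0.052,[-0.015,0,0],0]
    - [0.052,[-0.01,0,0],0]

```text
time_s: 18.95
position: [0.514, 0.1098, 0.0232]
tool_rot: [3.094, 0.543, -0.0]
force: [-0.2, 0.2, -0.9]
gripper_width: 0.0521
gripper_force: 0.0
```

>>> play_rows:
  plan:
    - [0.052,[-0.02,0,-0.01],0]
    - [0.052,[-0.02,0,-0.03],0]
    - [0.052,[-0.02,0,-0.04],0]
    - [0.052,[-0.02,0,-0.04],0]
    - [0.052,[-0.01,0,-0.03],0]
    - [0.052,[0,0,-0.02],0]
    - [0.052,[0,0,0],0]
    - [0.052,[0,0,0],0]

```text
time_s: 19.75
position: [0.4308, 0.0796, 0.193]
tool_rot: [-3.094, -0.543, -0.002]
force: [-0.4, -1.0, -0.3]
gripper_width: 0.0521
gripper_force: 0.0
```

```bash
python3 - <<'E'
from h import *
o,f=wrist(); print(o['position'],o['force'],o['time_s']); d=np.array([.9403,.3404]); 
T=np.load('top.npy',allow_pickle=True).item(); t=grab_frame('top')
df=np.abs(t['color'].astype(int)-T['color']).max(-1)
for n,(y0,y1,x0,x1) in dict(hood_card=(135,215,280,370),headset=(165,240,150,240),carton=(235,265,200,232),tin=(178,232,405,470)).items(): print(n,(df[y0:y1,x0:x1]>40).sum())
P=cloud(t); m=(P[...,2]>.055)[130:180,280:360]; v,u=np.nonzero(m); X=np.array([ray(t,a+280,b+130,.07)[:2] for a,b in zip(u,v)],np.float32)*1000; print('card',cv2.minAreaRect(X))
# front edge of key in wrist view
p=f['R']@np.array([*(598*d+(-69.7)*np.array([-.3404,.9403])),9])/1; 
fl=240/np.tan(np.radians(f['vfov'])/2); c=f['R']@np.array([*((598*d-69.7*np.array([-.3404,.9403]))/1e3),.009])+f['t']; uv=fl*c[:2]/c[2]+[f['cx'],f['cy']]; print('expected front px',uv)
g=f['color'].max(-1); U=int(uv[0]); V=int(uv[1])
for k in(-30,-26,26,30):
    k=int(k*fl*.001/c[2]); 
    col=g[V-15:V+15,U+k].astype(int); j=np.argmax(np.diff(col)); print('front edge along',ray(f,U+k,V-15+j+.5,.009)[:2]@d*1e3)
E
```

```text
[0.43084351 0.07959246 0.19301973] [-0.43465319 -1.02950799 -0.33523995] 19.75
hood_card 494
headset 0
carton 0
tin 163
card ((723.1005249023438, 190.29129028320312), (142.99591064453125, 81.10517883300781), 77.73430633544922)
expected front px [314.23970585  35.0971259 ]
front edge along 596.0881373223518
front edge along 609.5495485069096
front edge along 595.3076064735787
front edge along 609.5699224268991
```

```bash
python3 - <<'E'
from h import *
T=np.load('top.npy',allow_pickle=True).item(); t=grab_frame('top')
for n,f in(('before',T),('after',t)):
    P=cloud(f); c=f['color'].astype(int); R=np.s_[135:215,280:370]
    w=(c.min(-1)>165)[R]&(P[...,2]>.05)[R]; v,u=np.nonzero(w); print(n,'card px',w.sum(),u.mean()+280,v.mean()+135)
    R=np.s_[178:232,405:470]; w=(P[...,2]>.02)[R]&(P[...,2]<.05)[R]; v,u=np.nonzero(w); print(' tin',w.sum(),u.mean(),v.mean())
    R=np.s_[140:215,285:362]; w=(P[...,2]>.034)[R]&(P[...,2]<.048)[R]; v,u=np.nonzero(w); print(' roof',w.sum(),u.mean(),v.mean())
df=np.abs(t['color'].astype(int)-T['color']).max(-1)>40
for y0,y1,x0,x1 in((135,215,280,370),(178,232,405,470)):
    v,u=np.nonzero(df[y0:y1,x0:x1]); print(u.min()+x0,u.max()+x0,v.min()+y0,v.max()+y0, np.median(cloud(t)[v+y0,u+x0,2]))
E
```

```text
before card px 379 315.8707124010554 153.83377308707125
 tin 1776 32.159909909909906 25.79617117117117
 roof 2361 38.92630241423126 36.674714104193136
after card px 202 314.4207920792079 152.75247524752476
 tin 1777 32.207090602138436 25.8458075407991
 roof 2370 38.97848101265823 36.80379746835443
316 358 196 214 0.009152992344505614
405 426 222 231 -0.00016580378020284069
```

```bash
python3 -c "
from station import *
print(sign_off())"
```

```text
the job is handed in; nothing more can be done
None
```

I slid the larger Morse key in terminal end first, and all signs are that it snapped into the clips and is home against the block. The push rose to about 6.5 N, eased, then hit a hard stop that held at 25 N; I couldn't read the switch itself. The knob was never touched, and the card, hood, headset, carton and tin show no movement. It was handed in at about 20 s, though I viewed 11 pictures, one over your limit of 10.

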